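# Undo the mirror-handed clamp sockets and park the manipulator bridge

### The arm

A 6-joint arm with a two-finger parallel gripper is mounted at the origin on the work surface. World frame = base frame: x ahead of the robot, y to its left, z up, the work surface at z = 0. Lengths are in m, angles in rad, forces in N, time in s.
With the tool pointing down it reaches from about 0.325 to 0.775 m from the base axis. Payload 5.5 kg.
Tool frame: the origin (TCP) lies at the very end of the fingers, on their centre line; the grasp point (between the pads) lies 19 mm behind it; z points along the fingers, y is the line along which they close (so a half turn about z gives the same grasp; the last joint's range is limited). The gripper opens to 85 mm and grips with 20 to 120 N. Pads are 22 mm wide; open, the fingers measure 114 mm over their backs; the gripper's body (76 mm by 85 mm) begins 54 mm behind the grasp point. The pads swing forward as they close: fully open they stand 13 mm farther back than shut.
Start: joints at [-1.172, 0.091, 1.231, -0, 1.82, -0.057], TCP at [0.264, -0.539, 0.231] pointing down, gripper open.
Joint ranges: [-2.87, 2.87], [-0.86, 2.18], [0.17, 2.46], [-1.51, 4.65], [0.06, 2.69], [-2.65, 2.65]. Speed limits (rad/s): [2.57, 2.57, 3.01, 3.14, 3.14, 3.14].

### API

Orientations are given as a rotation vector (axis times angle).
In Python, from plant import manip, viewer gives the robot as it stands.
- The arm moves only by the shell command python3 -m crank 'ROWS' [FORCE]. ROWS is JSON, a list of rows, each an object of numbers: "tx", "ty", "tz": the shift along the tool's x, y, z in cm; "ax", "ay", "az": the turn, a rotation vector about the tool's x, y, z in rad; "claw": the closure, from -1 (fully open) to 1 (shut), so that 0 is half open. A call has exactly 10 rows; each row is the pose to reach, as a shift and turn from the pose commanded when the call began, along the tool's axes at that moment; what a row does not reach only later rows make up. A row lasts 1/12 s, in which the tool goes at most 41.7 mm and 7.16 degrees, less where a joint would pass 70% of its speed; a pose out of reach is approached as far as the arm can. A call with a gripper value outside its range is refused whole. The fingers move at their own pace and stop on an object; FORCE is the grip in N (left out, the last holds). Time passes only in rows, so rows that repeat a pose let the fingers close, or fill a call up. It gives the time, the measured TCP pose, the force, the opening and the grip force at its end, in the units of the state.
- manip.state(): the state, without advancing time (a new reading comes with each control period).
- viewer.read_camera(name): name is "scene" or "top"; returns (picture, depth): 384x512x3 uint8, blue, green, red; 384x512 float32, m along the optical axis (not along the pixel's ray), 0 where there is no reading.
- viewer.camera_params(name): a dict with "fx", "fy", "cx", "cy" (pixels), "camera_from_world" (4x4, takes a point from world to camera coordinates). Camera axes: x right, y down, z forward; pixel columns grow to the right and rows downward; lengths in m; the calibration is good to about 2 mm. A picture is of the moment at which its call begins. camera_params takes no time and is no camera call.
- manip.finish_job(): hands the job in; it is judged then, once.
The state is a dict: "clock": time; "joint_pos": joint angles; "joint_vel": joint speeds; "tau": joint torques, N m; "position": TCP position; "tcp_rot": TCP orientation; "ft_force": force on the tool from outside, world axes, zero at the start; "moment": the same for the moment, N m; "opening": finger opening in m; "gripper_force": force on a finger pad.
Only numpy, scipy, OpenCV 4.12 (cv2) and the standard library are available. Lean on these libraries where they do the work, as an engineer would, in place of code of your own. Each camera call takes 0.05 s, during which the arm holds its last target. There are 200 camera calls.

### The job

Swing both clamp levers on the base plate fully open, then lift the manipulator bridge out of its sockets and stand it fully home in the parking block, leaving the levers open and the rest of the bench undisturbed. The sockets are a mirror-built pair: one has a left-hand thread and nothing shows which, so feel gently which way each lever gives. Never force a lever that does not give or pull on a bridge that is still clamped.

Things in the scene. Friction and masses are not known exactly. Their poses are not given: they have to be found in the camera images.
- base: Aluminium base plate screwed to the bench, 110 (x) x 300 (y) x 12 mm high, origin at the centre of its underside. On it stand the two sockets, 180 mm apart along its y axis, 90 mm either side of its middle.
- bridge: The manipulator bridge, 0.3 to 0.6 kg: a grey cross bar 16 mm wide (x), 212 mm long (y), 20 mm high, on two round steel legs 12 mm thick at y = +90 and -90 mm. Origin midway between the legs, level with their feet, 24 mm above the bench at the start. Symmetric: may be parked either way round. Jaws in each socket hold a neck in its leg until the lever is open. Raised 50 mm, it is clear of the collars.
- bridge_grip (a point): Centre of the bridge's cross bar, 62 mm above its feet (bar from 52 to 72 mm), the place to grip it across its 16 mm width: the middle 80 mm of the bar is bare. Two aluminium dovetail shoes, 22 mm wide and up to 86 mm above the feet, sit on the bar 55 mm either side.
- socket_1: One clamp socket, screwed to the plate: steel flange 62 mm across, rubber bush, barrel 38 mm across with an oiled 14 mm bore, and a knurled steel collar 44 mm across, its top 68 mm above the bench, with a ball lever. Origin on the socket's axis on the plate's top face. Tight, the lever points along this body's -x axis. The two sockets look alike; either may stand at either end of the plate.
- socket_2: The other clamp socket, as socket_1.
- axis_1 (a point): Point on the axis of socket_1, level with the ball of its lever (88 mm above the bench); the lever turns about the vertical through it.
- axis_2 (a point): The same point of socket_2.
- ball_1 (a point): Centre of the black ball knob, 22 mm across, at the end of the lever of socket_1: 95 mm from the socket's axis and 88 mm above the bench. It is taken from above. The bare lever rod, 9 mm thick, slopes down from it to the collar.
- ball_2 (a point): The same point on the lever of socket_2.
- lever_1 (a joint): How far the collar of socket_1 is loosened, rad: 0 tight (at the start), growing as it loosens, whichever way that is, to 0.70 (40 degrees) at the open stop. The jaws have let go from 0.5. It takes about 0.5 N m (some 5 N at the ball) all the way and stays where it is left. The wrong way, and past the open stop, it does not move at all.
- lever_2 (a joint): The same for the collar of socket_2. One of the two loosens clockwise seen from above (left-hand thread), the other anticlockwise.
- bush_1 (a joint): Twist of the rubber bush that carries barrel, collar and lever of socket_1, rad, anticlockwise from above positive, 0 at rest. A spring of 12 N m/rad: 0.042 rad (4 mm at the ball) is taken up before a lever that gives begins to move; a ball pushed the wrong way yields about 0.75 mm per N. It tears beyond 0.16 rad (some 20 N at the ball).
- bush_2 (a joint): The same for socket_2.
- park: White plastic parking block screwed to the bench, 60 (x) x 250 (y) x 45 mm high, origin at the centre of its underside, with two upright holes 18 mm wide and 32 mm deep, chamfered by 2.5 mm, at y = +90 and -90 mm.
- park_seat (a point): Midway between the floors of the two holes of the parking block, 13 mm above the bench: the bridge's origin lies here when it is fully home.
- dish: Bystander, loose, to be left alone: closed clear petri dish, 63 mm across, 16 mm high; origin at its underside.
- hexkey: Bystander, loose, to be left alone: dark steel L-shaped hex key, 6 mm thick, long arm 93 mm, lying flat; origin at its underside.
- holder: Bystander, loose, to be left alone: pipette holder, a steel rod 10 mm thick and 125 mm long with 16 mm collars, lying down; origin at its underside.
- driver: Bystander, loose, to be left alone: screwdriver, 160 mm long, lying down; origin at its underside.
- slidebox: Bystander, loose, to be left alone: small white slide box with a grey lid, 87 x 32 x 36 mm; origin at its underside.
- shoe: Bystander, loose, to be left alone: spare aluminium dovetail shoe, 30 x 20 x 13 mm, lying on the base plate behind the middle of the bridge; origin at its underside.
Mind the look-alikes: they are no part of the job. There is more than one size of the bridge; the one meant has the size given above.

How it is judged:
On the way, in this order (a step that is already met when the one before it is completed fails the run):
1. both clamp levers swung open, the bridge still standing in its sockets (value of joint each of lever_1, lever_2 above 0.55 rad and distance of bridge from where it was at the start of the episode below 0.015 m), for 0.2 s.
2. the bridge lifted clear of its sockets, upright (height (world z) of bridge above 0.072 m and angle between bridge's own z axis and vertical below 0.3 rad), for 0.1 s.
At the end, for the whole second after the job is handed in: The bridge stands at rest with both legs fully home in the parking block (its origin within 6 mm sideways and 4 mm in height of the seat point, within 0.06 rad of the block's direction, upright to 0.05 rad), and both levers are left open, beyond 0.55 rad (horizontal distance between bridge and park_seat below 0.006 m and z of bridge in the frame of park_seat between -0.004 and 0.004 m and angle between the y axis of bridge and the y axis of park, either way round below 0.06 rad and angle between bridge's own z axis and vertical below 0.05 rad and value of joint each of lever_1, lever_2 above 0.55 rad and linear speed of bridge below 0.02 m/s); the robot touches nothing.
It fails at once if a lever is forced: a rubber bush is twisted beyond 0.16 rad (value of joint any of bush_1, bush_2 above 0.16 rad or value of joint any of bush_1, bush_2 below -0.16 rad).
It fails at once if the bridge is wrenched in its sockets (more than 35 N between it and a socket) (contact force between bridge and socket_1 above 35 N or contact force between bridge and socket_2 above 35 N).
It fails at once if a bystander is moved by more than 20 mm (distance of any of dish, hexkey, holder, driver, slidebox, shoe from where it was at the start of the episode above 0.02 m).
It also fails if it takes over 64 s, if anything falls off the work surface, if the arm or the gripper's body presses on something with over 40 N, if the wrist force passes 120 N, or if a joint passes its speed limit or range.

## Working session

There is one attempt and no reset: what is moved stays moved. The work goes in short steps, Python scripts to look and compute and a shell command to move; the robot and the scene stay as the last step left them, time stands still between calls to the robot, and variables do not carry over. Pictures are saved under pics/ and viewed, at most 10 in all, crops included, and the job is handed in when it is done.

```bash
ls; mkdir -p pics; python3 - <<'E'
from plant import manip, viewer
import cv2, numpy as np
for n in ("scene","top"):
    p,d=viewer.read_camera(n); cv2.imwrite(f"pics/{n}0.png",p); np.save(f"pics/{n}0.npy",d)
    c=viewer.camera_params(n); print(n,c["fx"],c["fy"],c["cx"],c["cy"],np.round(c["camera_from_world"],4).tolist())
s=manip.state(); print(s)
E
```

```text
pics
scene 421.79386694075254 421.79386694075254 251.95866576424856 189.9594093600954 [[-0.7377, 0.6751, -0.0112, 0.3832], [0.5737, 0.6179, -0.5377, -0.2226], [-0.356, -0.4031, -0.8431, 1.2829], [0.0, 0.0, 0.0, 1.0]]
top 438.8625985895158 438.8625985895158 256.3881808788569 186.73927033910002 [[-0.0195, -0.9998, 0.0083, -0.0125], [-0.9977, 0.0189, -0.0652, 0.4861], [0.0651, -0.0095, -0.9978, 1.3835], [0.0, 0.0, 0.0, 1.0]]
{'clock': 0.1, 'joint_pos': array([-1.17170295e+00,  9.17762797e-02,  1.23178087e+00,  1.73292696e-05,
        1.81983574e+00, -5.67131343e-02]), 'joint_vel': array([ 0.00116725, -0.00035807, -0.00312604,  0.00066825, -0.00121567,
       -0.00074271]), 'tau': array([ 5.09907841e-03, -4.60216606e+01, -4.19217932e+01,  2.92074346e-04,
        1.06220419e-02, -1.61880696e-06]), 'position': array([ 0.26400357, -0.53849682,  0.23025963]), 'tcp_rot': array([-3.05862581e+00, -7.09402352e-01,  4.55471184e-04]), 'ft_force': array([-0.51063169, -0.74056389,  0.07015406]), 'moment': array([-0.04215044,  0.01647988, -0.00061022]), 'gripper_force': 0.0, 'opening': 0.08584236044631725}
```

View pics/top0.png

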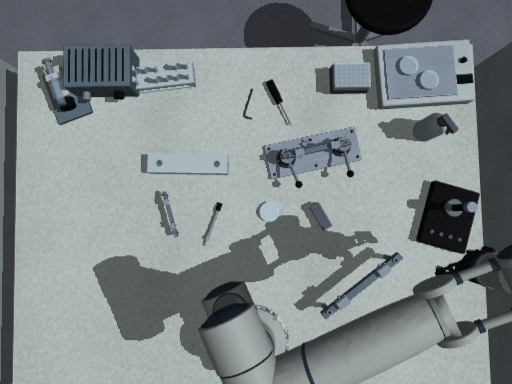

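View pics/scene0.png

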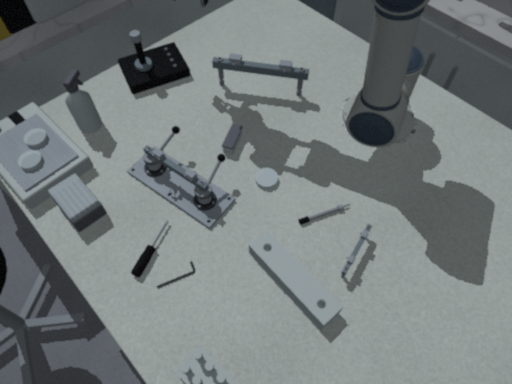

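Top view: the bridge in its sockets is at (313,152), with balls at (299,184) and (350,174). The parking block is at (187,163). A longer look-alike bridge stands at (362,286) and a small rod or holder lies at (170,214). The one meant is the bridge clamped in the plate's sockets. I'll confirm that with a crop and measure.

```bash
cat > h.py <<'E'
import numpy as np, cv2
from plant import manip, viewer
def cam(n):
    c=viewer.camera_params(n); return c, np.array(c["camera_from_world"])
def ray(n,u,v,z):
    "world point on pixel ray at height z"
    c,T=cam(n); R,t=T[:3,:3],T[:3,3]; o=-R.T@t
    d=R.T@np.array([(u-c["cx"])/c["fx"],(v-c["cy"])/c["fy"],1.]); return o+d*(z-o[2])/d[2]
def cloud(n,D):
    c,T=cam(n); v,u=np.indices(D.shape)
    P=np.stack([(u-c["cx"])/c["fx"]*D,(v-c["cy"])/c["fy"]*D,D],-1)
    return (P-T[:3,3])@T[:3,:3]
def proj(n,p):
    c,T=cam(n); q=T[:3,:3]@np.asarray(p)+T[:3,3]; return [c["fx"]*q[0]/q[2]+c["cx"],c["fy"]*q[1]/q[2]+c["cy"]]
def tool(dw):
    "world shift -> tool cm"
    from scipy.spatial.transform import Rotation as R
    return R.from_rotvec(manip.state()["tcp_rot"]).inv().apply(dw)*100
E
python3 - <<'E'
from h import *
p=cv2.imread("pics/top0.png"); q=cv2.imread("pics/scene0.png")
a=cv2.resize(p[115:215,130:380],None,fx=3.2,fy=3.2,interpolation=cv2.INTER_CUBIC)
b=cv2.resize(q[115:225,120:250],None,fx=2.4,fy=2.4,interpolation=cv2.INTER_CUBIC)
o=np.zeros((a.shape[0]+b.shape[0],800,3),np.uint8);o[:a.shape[0]]=a;o[a.shape[0]:,:b.shape[1]]=b
cv2.imwrite("pics/crop.png",o)
P=cloud("top",np.load("pics/top0.npy")); z=P[...,2]
def rect(m,sl,name):
    M=np.zeros(m.shape,bool);M[sl]=m[sl]; X=P[M]
    r=cv2.minAreaRect(X[:,:2].astype(np.float32)); print(name,len(X),r,X.mean(0), np.median(X[:,2]))
rect((z>.038)&(z<.05),np.s_[140:185,135:240],"park")
rect((z>.007)&(z<.018),np.s_[118:185,255:370],"base")
rect((z>.08),np.s_[165:195,288:310],"ballL")
rect((z>.08),np.s_[160:185,342:362],"ballR")
rect((z>.085),np.s_[120:165,270:355],"bar")
E
```

```text
park 1326 ((0.563160240650177, 0.19420325756072998), (0.2515608072280884, 0.061214059591293335), 88.04835510253906) [0.56246297 0.19297418 0.04581337] 0.04602099282165424
base 2182 ((0.5992445945739746, -0.20391622185707092), (0.3685466945171356, 0.21503578126430511), 88.90569305419922) [ 0.59338033 -0.20264342  0.01276216] 0.012855123422515335
ballL 67 ((0.4439160227775574, -0.08827564120292664), (0.04432225972414017, 0.18208494782447815), 45.313167572021484) [ 0.48937014 -0.13944278  0.1520938 ] 0.09552661784661048
ballR 65 ((0.45421159267425537, -0.16525764763355255), (0.04179544374346733, 0.3326888382434845), 27.925582885742188) [ 0.5192944  -0.29477377  0.13313755] 0.09435593839625864
bar 452 ((0.534386932849884, -0.14425571262836456), (0.12120973318815231, 0.37013423442840576), 27.669580459594727) [ 0.58491016 -0.19658782  0.1527545 ] 0.09895090461523506
```

View pics/crop.png

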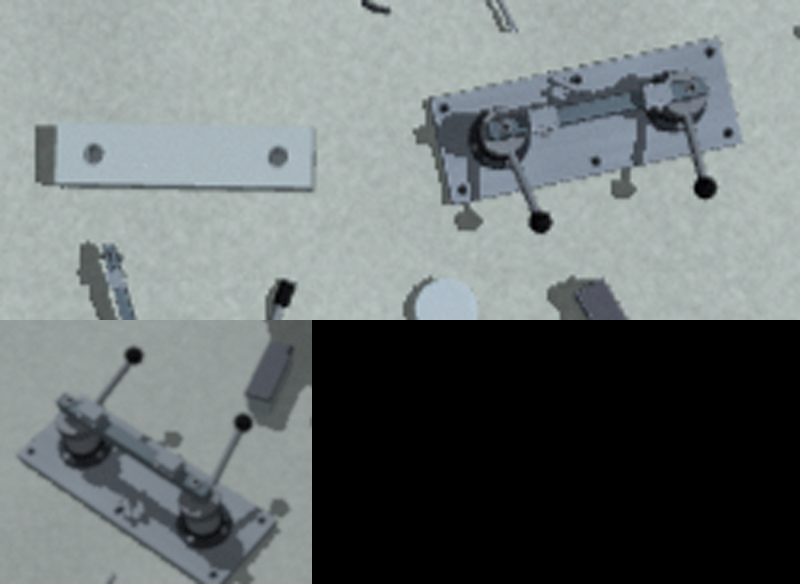

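```bash
python3 - <<'E'
from h import *
f=lambda x,y,z: ray("top",130+(x+.5)/3.2-.5,115+(y+.5)/3.2-.5,z)
h1,h2=f(93,153,.045),f(278,156,.045); print("holes",h1,h2,(h1+h2)/2,np.linalg.norm(h1-h2))
b1,b2=f(540,221,.088),f(705,187,.088); print("balls",b1,b2,np.linalg.norm(b1-b2))
C=[f(*c,.012) for c in [(430,97),(720,38),(741,142),(450,204)]]; m=np.mean(C,0); print("base",np.round(C,4).tolist(),m)
d=(C[1]+C[2]-C[0]-C[3])[:2]; d/=np.linalg.norm(d); print("dir -y",d, np.arctan2(d[0],-d[1]))
e1,e2=f(492,128,.096),f(707,90,.096)
for s in(-.09,.09): print("axis from base",m[:2]+s*d)
P=cloud("top",np.load("pics/top0.npy")); z=P[...,2]
def rect(lo,hi,sl,name):
    X=P[sl]; X=X[(X[...,2]>lo)&(X[...,2]<hi)]
    print(name,len(X),cv2.minAreaRect(X[:,:2].astype(np.float32)),np.median(X,0))
rect(.088,.103,np.s_[179:190,293:305],"ballL")
rect(.088,.103,np.s_[168:180,345:356],"ballR")
rect(.092,.12,np.s_[130:165,270:362],"bar")
rect(.105,.12,np.s_[130:165,270:362],"shoes")
E
```

```text
holes [0.56576714 0.2824201  0.045     ] [0.55947607 0.10179378 0.045     ] [0.5626216  0.19210694 0.045     ] 0.180735848600914
balls [ 0.4878692 -0.1485212  0.088    ] [ 0.51723804 -0.30597998  0.088     ] 0.16017426429414872
base [[0.6203, -0.0491, 0.012], [0.6751, -0.3433, 0.012], [0.569, -0.3608, 0.012], [0.512, -0.0669, 0.012]] [ 0.59407966 -0.2050129   0.012     ]
dir -y [ 0.18675432 -0.98240665] 0.18785729996799105
axis from base [ 0.57727177 -0.1165963 ]
axis from base [ 0.61088755 -0.2934295 ]
ballL 41 ((0.4878208637237549, -0.14632953703403473), (0.02349606528878212, 0.019400957971811295), 57.942176818847656) [ 0.48627094 -0.14641026  0.09663487]
ballR 42 ((0.5176496505737305, -0.305176705121994), (0.02133755385875702, 0.021853728219866753), 40.83164978027344) [ 0.51636993 -0.30412638  0.0957741 ]
bar 413 ((0.5920072197914124, -0.20572009682655334), (0.025716746225953102, 0.21169863641262054), 10.674904823303223) [ 0.59369176 -0.20409696  0.09897082]
shoes 112 ((0.5933150053024292, -0.2056821584701538), (0.021284764632582664, 0.13617871701717377), 11.387969970703125) [ 0.59285084 -0.16419234  0.11004487]
```

```bash
python3 -c "
from h import *
print(tool(np.array([.5175,-.3052,.13])-manip.state()['position']))"
```

```text
[33.02986734 -9.77112443 10.04745664]
```

```bash
python3 -m crank '[{"tx":4,"ty":-1.2,"tz":0.5,"az":0.05,"claw":0},{"tx":8,"ty":-2.4,"tz":1,"az":0.1,"claw":0},{"tx":12,"ty":-3.6,"tz":1.5,"az":0.15,"claw":0},{"tx":16,"ty":-4.8,"tz":2,"az":0.2,"claw":0},{"tx":20,"ty":-6,"tz":3,"az":0.25,"claw":0},{"tx":24,"ty":-7.2,"tz":4.5,"az":0.3,"claw":0},{"tx":28,"ty":-8.4,"tz":6.5,"az":0.326,"claw":0},{"tx":31,"ty":-9.2,"tz":8.5,"az":0.326,"claw":0},{"tx":33,"ty":-9.8,"tz":10,"az":0.326,"claw":0},{"tx":33,"ty":-9.8,"tz":10,"az":0.326,"claw":0}]' 30
python3 - <<'E'
from h import *
p,d=viewer.read_camera("scene"); q,_=viewer.read_camera("top")
s=manip.state(); u,v=proj("scene",s["position"]);print(u,v,proj("scene",[.5175,-.3052,.088]))
a=cv2.resize(p[80:230,90:290],None,fx=4,fy=4,interpolation=cv2.INTER_CUBIC)
cv2.imwrite("pics/c1.png",a)
E
```

```text
190.09134985427897 6.173756220034335 [np.float64(176.40585175488064), np.float64(130.52798941195715)]schema error: expected keys tx, ty, tz, ax, ay, az, claw
```

View pics/c1.png

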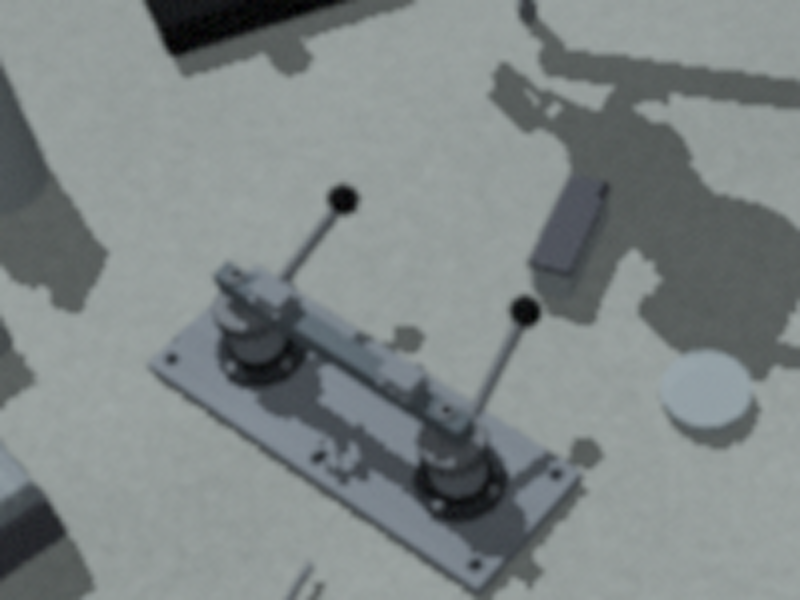

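The rows were refused because every key must be present. The crop still helps: the right ball sits at scene (175.6,129.6), within 1 px of my estimate. I'll resend with full rows.

```bash
python3 -m crank '[{"tx":4,"ty":-1.2,"tz":0.5,"ax":0,"ay":0,"az":0.05,"claw":0},{"tx":8,"ty":-2.4,"tz":1,"ax":0,"ay":0,"az":0.1,"claw":0},{"tx":12,"ty":-3.6,"tz":1.5,"ax":0,"ay":0,"az":0.15,"claw":0},{"tx":16,"ty":-4.8,"tz":2,"ax":0,"ay":0,"az":0.2,"claw":0},{"tx":20,"ty":-6,"tz":3,"ax":0,"ay":0,"az":0.25,"claw":0},{"tx":24,"ty":-7.2,"tz":4.5,"ax":0,"ay":0,"az":0.3,"claw":0},{"tx":28,"ty":-8.4,"tz":6.5,"ax":0,"ay":0,"az":0.326,"claw":0},{"tx":31,"ty":-9.2,"tz":8.5,"ax":0,"ay":0,"az":0.326,"claw":0},{"tx":33,"ty":-9.8,"tz":10,"ax":0,"ay":0,"az":0.326,"claw":0},{"tx":33,"ty":-9.8,"tz":10,"ax":0,"ay":0,"az":0.326,"claw":0}]' 30
python3 -c "
from h import *
s=manip.state();print(s['ft_force'],tool(np.array([.5175,-.3055,.069])-s['position']))"
```

```text
clock: 1.03
position: [0.5187, -0.3003, 0.1256]
tcp_rot: [-3.128, -0.212, 0.008]
ft_force: [-0.8, -0.5, 0.2]
opening: 0.043
gripper_force: 0.0
[-0.84337397 -0.52406888  0.19651944] [-0.15915003  0.53535761  5.66163868]
```

```bash
python3 -m crank '[{"tx":-0.1,"ty":0.3,"tz":2,"ax":0,"ay":0,"az":0,"claw":0},{"tx":-0.1,"ty":0.3,"tz":4,"ax":0,"ay":0,"az":0,"claw":0},{"tx":-0.1,"ty":0.3,"tz":5.5,"ax":0,"ay":0,"az":0,"claw":0},{"tx":-0.1,"ty":0.3,"tz":5.5,"ax":0,"ay":0,"az":0,"claw":0},{"tx":-0.1,"ty":0.3,"tz":5.5,"ax":0,"ay":0,"az":0,"claw":0.6},{"tx":-0.1,"ty":0.3,"tz":5.5,"ax":0,"ay":0,"az":0,"claw":0.6},{"tx":-0.1,"ty":0.3,"tz":5.5,"ax":0,"ay":0,"az":0,"claw":0.6},{"tx":-0.1,"ty":0.3,"tz":5.5,"ax":0,"ay":0,"az":0,"claw":0.6},{"tx":-0.1,"ty":0.3,"tz":5.5,"ax":0,"ay":0,"az":0,"claw":0.6},{"tx":-0.1,"ty":0.3,"tz":5.5,"ax":0,"ay":0,"az":0,"claw":0.6}]' 30
```

```text
clock: 1.87
position: [0.5167, -0.3091, 0.0775]
tcp_rot: [3.134, 0.203, 0.001]
ft_force: [-3.5, 1.4, 3.2]
opening: 0.0198
gripper_force: 29.7
```

Grip is about 5 mm high, so I'll reopen, go lower and grip again.

```bash
python3 -m crank '[{"tx":0,"ty":0,"tz":0,"ax":0,"ay":0,"az":0,"claw":0.2},{"tx":0,"ty":0,"tz":0.3,"ax":0,"ay":0,"az":0,"claw":0.2},{"tx":0,"ty":-0.1,"tz":0.7,"ax":0,"ay":0,"az":0,"claw":0.2},{"tx":0,"ty":-0.1,"tz":0.7,"ax":0,"ay":0,"az":0,"claw":0.2},{"tx":0,"ty":-0.1,"tz":0.7,"ax":0,"ay":0,"az":0,"claw":0.7},{"tx":0,"ty":-0.1,"tz":0.7,"ax":0,"ay":0,"az":0,"claw":0.7},{"tx":0,"ty":-0.1,"tz":0.7,"ax":0,"ay":0,"az":0,"claw":0.7},{"tx":0,"ty":-0.1,"tz":0.7,"ax":0,"ay":0,"az":0,"claw":0.7},{"tx":0,"ty":-0.1,"tz":0.7,"ax":0,"ay":0,"az":0,"claw":0.7},{"tx":0,"ty":-0.1,"tz":0.7,"ax":0,"ay":0,"az":0,"claw":0.7}]' 30
```

```text
clock: 2.7
position: [0.5164, -0.3077, 0.069]
tcp_rot: [-3.135, -0.203, 0.001]
ft_force: [0.4, -2.5, -2.8]
opening: 0.0199
gripper_force: 29.4
```

```bash
python3 -m crank '[{"tx":0,"ty":0.1,"tz":0,"ax":0,"ay":0,"az":0,"claw":0.7},{"tx":0,"ty":0.2,"tz":0,"ax":0,"ay":0,"az":0,"claw":0.7},{"tx":0,"ty":0.3,"tz":0,"ax":0,"ay":0,"az":0,"claw":0.7},{"tx":0,"ty":0.4,"tz":0,"ax":0,"ay":0,"az":0,"claw":0.7},{"tx":0,"ty":0.5,"tz":0,"ax":0,"ay":0,"az":0,"claw":0.7},{"tx":0,"ty":0.6,"tz":0,"ax":0,"ay":0,"az":0,"claw":0.7},{"tx":0,"ty":0.7,"tz":0,"ax":0,"ay":0,"az":0,"claw":0.7},{"tx":0,"ty":0.8,"tz":0,"ax":0,"ay":0,"az":0,"claw":0.7},{"tx":0,"ty":0.8,"tz":0,"ax":0,"ay":0,"az":0,"claw":0.7},{"tx":0,"ty":0.8,"tz":0,"ax":0,"ay":0,"az":0,"claw":0.7}]' 30
```

```text
clock: 3.53
position: [0.5169, -0.3139, 0.0689]
tcp_rot: [-3.131, -0.205, 0.003]
ft_force: [-4.8, 6.9, -0.3]
opening: 0.0194
gripper_force: 29.7
```

That way is stiff at about 1.5 N/mm and passes 5 N, so it doesn't give. I'll try the other way.

```bash
python3 -m crank '[{"tx":0,"ty":-0.3,"tz":0,"ax":0,"ay":0,"az":0,"claw":0.7},{"tx":0,"ty":-0.6,"tz":0,"ax":0,"ay":0,"az":0,"claw":0.7},{"tx":0,"ty":-0.8,"tz":0,"ax":0,"ay":0,"az":0,"claw":0.7},{"tx":0,"ty":-0.9,"tz":0,"ax":0,"ay":0,"az":0,"claw":0.7},{"tx":0,"ty":-1.0,"tz":0,"ax":0,"ay":0,"az":0,"claw":0.7},{"tx":0,"ty":-1.1,"tz":0,"ax":0,"ay":0,"az":0,"claw":0.7},{"tx":0,"ty":-1.2,"tz":0,"ax":0,"ay":0,"az":0,"claw":0.7},{"tx":0,"ty":-1.4,"tz":0,"ax":0,"ay":0,"az":0,"claw":0.7},{"tx":0,"ty":-1.6,"tz":0,"ax":0,"ay":0,"az":0,"claw":0.7},{"tx":0,"ty":-1.6,"tz":0,"ax":0,"ay":0,"az":0,"claw":0.7}]' 30
```

```text
clock: 4.37
position: [0.5147, -0.3017, 0.0692]
tcp_rot: [3.132, 0.201, -0.002]
ft_force: [-3.9, -8.1, -5.0]
opening: 0.02
gripper_force: 29.7
```

```bash
python3 -m crank '[{"tx":0,"ty":0,"tz":0,"ax":0,"ay":0,"az":0.03,"claw":0.7},{"tx":0,"ty":0,"tz":0,"ax":0,"ay":0,"az":0.06,"claw":0.7},{"tx":0,"ty":-0.1,"tz":0,"ax":0,"ay":0,"az":0.08,"claw":0.7},{"tx":0,"ty":-0.2,"tz":0,"ax":0,"ay":0,"az":0.1,"claw":0.7},{"tx":0,"ty":-0.3,"tz":0,"ax":0,"ay":0,"az":0.11,"claw":0.7},{"tx":0,"ty":-0.3,"tz":0,"ax":0,"ay":0,"az":0.11,"claw":0.7},{"tx":0,"ty":-0.3,"tz":0,"ax":0,"ay":0,"az":0.11,"claw":0.7},{"tx":0,"ty":-0.3,"tz":0,"ax":0,"ay":0,"az":0.11,"claw":0.7},{"tx":0,"ty":-0.3,"tz":0,"ax":0,"ay":0,"az":0.11,"claw":0.7},{"tx":0,"ty":-0.3,"tz":0,"ax":0,"ay":0,"az":0.11,"claw":0.7}]' 30
```

```text
clock: 5.2
position: [0.5146, -0.2966, 0.0691]
tcp_rot: [-3.141, -0.032, 0.002]
ft_force: [-5.8, -1.1, -2.0]
opening: 0.0196
gripper_force: 29.8
```

It gives: the tool went 5 mm further with falling force. So the right lever loosens clockwise and the left one anticlockwise. I'll swing along the arc.

```bash
python3 -m crank '[{"tx":-0.05,"ty":-0.35,"tz":0,"ax":0,"ay":0,"az":0.04,"claw":0.7},{"tx":-0.05,"ty":-0.7,"tz":0,"ax":0,"ay":0,"az":0.075,"claw":0.7},{"tx":-0.05,"ty":-1.07,"tz":0,"ax":0,"ay":0,"az":0.11,"claw":0.7},{"tx":-0.02,"ty":-1.42,"tz":0,"ax":0,"ay":0,"az":0.15,"claw":0.7},{"tx":0.03,"ty":-1.76,"tz":0,"ax":0,"ay":0,"az":0.185,"claw":0.7},{"tx":0.1,"ty":-2.11,"tz":0,"ax":0,"ay":0,"az":0.22,"claw":0.7},{"tx":0.18,"ty":-2.45,"tz":0,"ax":0,"ay":0,"az":0.26,"claw":0.7},{"tx":0.27,"ty":-2.79,"tz":0,"ax":0,"ay":0,"az":0.295,"claw":0.7},{"tx":0.27,"ty":-2.79,"tz":0,"ax":0,"ay":0,"az":0.295,"claw":0.7},{"tx":0.27,"ty":-2.79,"tz":0,"ax":0,"ay":0,"az":0.295,"claw":0.7}]' 30
python3 -c "
from h import *
s=manip.state();print(s['moment'])
for a in (20,25,30,33.5): 
  a=np.radians(a);print(tool(np.array([.61-.0955*np.cos(a),-.2934+.0955*np.sin(a),.069])-s['position']))"
```

```text
clock: 6.03
position: [0.5185, -0.2684, 0.069]
tcp_rot: [-3.112, 0.427, -0.004]
ft_force: [5.7, -2.8, -7.8]
opening: 0.0199
gripper_force: 29.6
[-0.26445937 -0.7934744   0.38254519]
[-0.04131105 -0.7875093   0.00499528]
[ 0.05821064 -1.6146737   0.00576579]
[ 0.22944553 -2.43001645  0.00671391]
[ 0.3913031  -2.99039457  0.00747946]
```

```bash
python3 -m crank '[{"tx":0.03,"ty":-0.4,"tz":0,"ax":0,"ay":0,"az":0.04,"claw":0.7},{"tx":0.03,"ty":-0.8,"tz":0,"ax":0,"ay":0,"az":0.085,"claw":0.7},{"tx":0.06,"ty":-1.2,"tz":0,"ax":0,"ay":0,"az":0.13,"claw":0.7},{"tx":0.11,"ty":-1.6,"tz":0,"ax":0,"ay":0,"az":0.17,"claw":0.7},{"tx":0.19,"ty":-2.0,"tz":0,"ax":0,"ay":0,"az":0.215,"claw":0.7},{"tx":0.28,"ty":-2.4,"tz":0,"ax":0,"ay":0,"az":0.26,"claw":0.7},{"tx":0.37,"ty":-2.7,"tz":0,"ax":0,"ay":0,"az":0.29,"claw":0.7},{"tx":0.45,"ty":-3.0,"tz":0,"ax":0,"ay":0,"az":0.323,"claw":0.7},{"tx":0.45,"ty":-3.0,"tz":0,"ax":0,"ay":0,"az":0.323,"claw":0.7},{"tx":0.45,"ty":-3.0,"tz":0,"ax":0,"ay":0,"az":0.323,"claw":0.7}]' 30
```

```text
clock: 6.87
position: [0.5303, -0.2422, 0.0691]
tcp_rot: [3.001, -0.924, 0.003]
ft_force: [2.7, -6.6, -7.7]
opening: 0.0197
gripper_force: 29.6
```

```bash
python3 -m crank '[{"tx":0,"ty":0,"tz":0,"ax":0,"ay":0,"az":0,"claw":0.1},{"tx":0,"ty":0,"tz":0,"ax":0,"ay":0,"az":0,"claw":0.1},{"tx":0,"ty":0,"tz":0,"ax":0,"ay":0,"az":0,"claw":0.1},{"tx":0,"ty":0,"tz":-2,"ax":0,"ay":0,"az":0,"claw":0.1},{"tx":0,"ty":0,"tz":-4,"ax":0,"ay":0,"az":0,"claw":0},{"tx":0,"ty":0,"tz":-6,"ax":0,"ay":0,"az":0,"claw":0},{"tx":0,"ty":0,"tz":-7,"ax":0,"ay":0,"az":0,"claw":0},{"tx":0,"ty":0,"tz":-7,"ax":0,"ay":0,"az":0,"claw":0},{"tx":0,"ty":0,"tz":-7,"ax":0,"ay":0,"az":0,"claw":0},{"tx":0,"ty":0,"tz":-7,"ax":0,"ay":0,"az":0,"claw":0}]' 30
python3 -c "
from h import *
s=manip.state();print(s['joint_pos'],tool(np.array([.4875,-.1475,.13])-s['position']))"
```

```text
clock: 7.7
position: [0.5293, -0.2408, 0.1379]
tcp_rot: [-3.002, 0.925, 0.003]
ft_force: [-0.4, 0.3, 0.1]
opening: 0.0429
gripper_force: 0.0
[-4.85510756e-01  4.45711777e-02  1.44422982e+00  1.59634556e-04
  1.65460631e+00  1.68334756e+00] [-8.7097797  -5.35445141  0.8055351 ]
```

```bash
python3 -m crank '[{"tx":-1.5,"ty":-1,"tz":-0.5,"ax":0,"ay":0,"az":-0.12,"claw":0},{"tx":-3,"ty":-2,"tz":-0.5,"ax":0,"ay":0,"az":-0.24,"claw":0},{"tx":-4.5,"ty":-3,"tz":-0.5,"ax":0,"ay":0,"az":-0.36,"claw":0},{"tx":-6,"ty":-4,"tz":0,"ax":0,"ay":0,"az":-0.48,"claw":0},{"tx":-7.5,"ty":-5,"tz":0.5,"ax":0,"ay":0,"az":-0.6,"claw":0},{"tx":-8.7,"ty":-5.35,"tz":0.8,"ax":0,"ay":0,"az":-0.72,"claw":0},{"tx":-8.7,"ty":-5.35,"tz":0.8,"ax":0,"ay":0,"az":-0.84,"claw":0},{"tx":-8.7,"ty":-5.35,"tz":0.8,"ax":0,"ay":0,"az":-0.93,"claw":0},{"tx":-8.7,"ty":-5.35,"tz":0.8,"ax":0,"ay":0,"az":-0.93,"claw":0},{"tx":-8.7,"ty":-5.35,"tz":0.8,"ax":0,"ay":0,"az":-0.93,"claw":0}]' 30
python3 -c "
from h import *
s=manip.state();print(tool(np.array([.4875,-.1475,.069])-s['position']))"
```

```text
clock: 8.53
position: [0.4874, -0.1476, 0.1299]
tcp_rot: [-3.098, -0.514, 0.003]
ft_force: [-0.0, -0.0, 0.5]
opening: 0.0428
gripper_force: 0.0
[ 2.00256664e-02 -2.97358305e-03  6.08662518e+00]
```

```bash
python3 -m crank '[{"tx":0,"ty":0,"tz":2,"ax":0,"ay":0,"az":0,"claw":0},{"tx":0,"ty":0,"tz":4,"ax":0,"ay":0,"az":0,"claw":0},{"tx":0,"ty":0,"tz":6.1,"ax":0,"ay":0,"az":0,"claw":0},{"tx":0,"ty":0,"tz":6.1,"ax":0,"ay":0,"az":0,"claw":0},{"tx":0,"ty":0,"tz":6.1,"ax":0,"ay":0,"az":0,"claw":0.7},{"tx":0,"ty":0,"tz":6.1,"ax":0,"ay":0,"az":0,"claw":0.7},{"tx":0,"ty":0,"tz":6.1,"ax":0,"ay":0,"az":0,"claw":0.7},{"tx":0,"ty":0,"tz":6.1,"ax":0,"ay":0,"az":0,"claw":0.7},{"tx":0,"ty":0,"tz":6.1,"ax":0,"ay":0,"az":0,"claw":0.7},{"tx":0,"ty":0,"tz":6.1,"ax":0,"ay":0,"az":0,"claw":0.7}]' 30
python3 -c "
from h import *
s=manip.state()
for a in (.04,.08,.12):
  a+=np.radians(19.1);print(tool(np.array([.5773-.0955*np.cos(a),-.1166-.0955*np.sin(a),.069])-s['position']))"
```

```text
clock: 9.37
position: [0.4881, -0.1485, 0.0709]
tcp_rot: [3.097, 0.518, 0.001]
ft_force: [-1.7, -4.5, -2.5]
opening: 0.0201
gripper_force: 29.8
[-0.07034506  0.28490427  0.19184891]
[-0.04659834  0.66613963  0.19233454]
[-0.00762525  1.04612043  0.1928216 ]
```

```bash
python3 -m crank '[{"tx":-0.05,"ty":0.15,"tz":0,"ax":0,"ay":0,"az":-0.02,"claw":0.7},{"tx":-0.05,"ty":0.3,"tz":0,"ax":0,"ay":0,"az":-0.03,"claw":0.7},{"tx":-0.05,"ty":0.45,"tz":0,"ax":0,"ay":0,"az":-0.05,"claw":0.7},{"tx":-0.05,"ty":0.6,"tz":0,"ax":0,"ay":0,"az":-0.06,"claw":0.7},{"tx":-0.03,"ty":0.7,"tz":0,"ax":0,"ay":0,"az":-0.07,"claw":0.7},{"tx":-0.02,"ty":0.8,"tz":0,"ax":0,"ay":0,"az":-0.08,"claw":0.7},{"tx":-0.01,"ty":0.9,"tz":0,"ax":0,"ay":0,"az":-0.09,"claw":0.7},{"tx":0,"ty":1.0,"tz":0,"ax":0,"ay":0,"az":-0.1,"claw":0.7},{"tx":0,"ty":1.0,"tz":0,"ax":0,"ay":0,"az":-0.1,"claw":0.7},{"tx":0,"ty":1.0,"tz":0,"ax":0,"ay":0,"az":-0.1,"claw":0.7}]' 30
python3 -c "
from h import *
s=manip.state();print(s['moment'])
for a in (.12,.2,.3,.4):
  a+=np.radians(19.1);print(tool(np.array([.5773-.0955*np.cos(a),-.1166-.0955*np.sin(a),.069])-s['position']))"
```

```text
clock: 10.2
position: [0.4911, -0.1572, 0.0705]
tcp_rot: [-3.068, -0.673, 0.0]
ft_force: [-4.7, 2.3, 4.0]
opening: 0.0199
gripper_force: 30.2
[ 0.54457123  0.71676997 -0.09706286]
[-0.02480772  0.12500311  0.15199762]
[0.02192272 0.88736844 0.1516407 ]
[0.16572815 1.83107657 0.15118936]
[0.40302877 2.75571349 0.15073647]
```

```bash
python3 -m crank '[{"tx":-0.02,"ty":0.3,"tz":0,"ax":0,"ay":0,"az":-0.03,"claw":0.7},{"tx":0,"ty":0.6,"tz":0,"ax":0,"ay":0,"az":-0.06,"claw":0.7},{"tx":0.02,"ty":0.9,"tz":0,"ax":0,"ay":0,"az":-0.1,"claw":0.7},{"tx":0.06,"ty":1.2,"tz":0,"ax":0,"ay":0,"az":-0.13,"claw":0.7},{"tx":0.11,"ty":1.5,"tz":0,"ax":0,"ay":0,"az":-0.165,"claw":0.7},{"tx":0.16,"ty":1.8,"tz":0,"ax":0,"ay":0,"az":-0.2,"claw":0.7},{"tx":0.23,"ty":2.1,"tz":0,"ax":0,"ay":0,"az":-0.23,"claw":0.7},{"tx":0.3,"ty":2.4,"tz":0,"ax":0,"ay":0,"az":-0.265,"claw":0.7},{"tx":0.3,"ty":2.4,"tz":0,"ax":0,"ay":0,"az":-0.265,"claw":0.7},{"tx":0.3,"ty":2.4,"tz":0,"ax":0,"ay":0,"az":-0.265,"claw":0.7}]' 30
python3 -c "
from h import *
s=manip.state();print(s['moment'])
for a in (.4,.5,.6,.7):
  a+=np.radians(19.1);print(tool(np.array([.5773-.0955*np.cos(a),-.1166-.0955*np.sin(a),.069])-s['position']))"
```

```text
clock: 11.03
position: [0.5038, -0.1783, 0.0706]
tcp_rot: [2.953, 1.071, -0.001]
ft_force: [-5.4, 0.3, 3.8]
opening: 0.0197
gripper_force: 30.2
[ 0.10145768  0.76815243 -0.11131126]
[0.05431089 0.33158937 0.15534424]
[0.13797968 1.28251773 0.15551322]
[0.31616487 2.22034248 0.15560506]
[0.58708609 3.13569319 0.15561885]
```

```bash
python3 -m crank '[{"tx":0.03,"ty":0.4,"tz":0,"ax":0,"ay":0,"az":-0.045,"claw":0.7},{"tx":0.07,"ty":0.8,"tz":0,"ax":0,"ay":0,"az":-0.09,"claw":0.7},{"tx":0.11,"ty":1.2,"tz":0,"ax":0,"ay":0,"az":-0.13,"claw":0.7},{"tx":0.19,"ty":1.6,"tz":0,"ax":0,"ay":0,"az":-0.17,"claw":0.7},{"tx":0.26,"ty":2.0,"tz":0,"ax":0,"ay":0,"az":-0.21,"claw":0.7},{"tx":0.36,"ty":2.4,"tz":0,"ax":0,"ay":0,"az":-0.255,"claw":0.7},{"tx":0.48,"ty":2.8,"tz":0,"ax":0,"ay":0,"az":-0.3,"claw":0.7},{"tx":0.57,"ty":3.1,"tz":0,"ax":0,"ay":0,"az":-0.335,"claw":0.7},{"tx":0.57,"ty":3.1,"tz":0,"ax":0,"ay":0,"az":-0.335,"claw":0.7},{"tx":0.57,"ty":3.1,"tz":0,"ax":0,"ay":0,"az":-0.335,"claw":0.7}]' 30
```

```text
clock: 11.87
position: [0.5276, -0.1996, 0.0706]
tcp_rot: [2.733, 1.546, -0.004]
ft_force: [-6.5, -3.6, 4.0]
opening: 0.0197
gripper_force: 30.2
```

```bash
python3 -m crank '[{"tx":0,"ty":0,"tz":0,"ax":0,"ay":0,"az":0,"claw":0.3},{"tx":0,"ty":0,"tz":0,"ax":0,"ay":0,"az":0,"claw":0.3},{"tx":0,"ty":0,"tz":0,"ax":0,"ay":0,"az":0,"claw":0.3},{"tx":0,"ty":0,"tz":-2,"ax":0,"ay":0,"az":0,"claw":0.3},{"tx":0,"ty":0,"tz":-4,"ax":0,"ay":0,"az":0,"claw":0.3},{"tx":0,"ty":0,"tz":-7,"ax":0,"ay":0,"az":0,"claw":0.2},{"tx":-2,"ty":0,"tz":-10,"ax":0,"ay":0,"az":0,"claw":0.2},{"tx":-6,"ty":0,"tz":-11,"ax":0,"ay":0,"az":0,"claw":0.2},{"tx":-10,"ty":0,"tz":-11,"ax":0,"ay":0,"az":0,"claw":0.2},{"tx":-10,"ty":0,"tz":-11,"ax":0,"ay":0,"az":0,"claw":0.2}]' 30
python3 - <<'E'
from h import *
s=manip.state();print(s["joint_pos"])
p,d=viewer.read_camera("top");q,_=viewer.read_camera("scene"); np.save("pics/top2.npy",d)
a=cv2.resize(p[120:205,250:370],None,fx=4,fy=4,interpolation=cv2.INTER_CUBIC)
b=cv2.resize(q[115:225,120:250],None,fx=2.4,fy=2.4,interpolation=cv2.INTER_CUBIC)
o=np.zeros((a.shape[0],800,3),np.uint8);o[:,:480]=a;o[:264,480:792]=b; cv2.imwrite("pics/c2.png",o)
E
```

```text
clock: 12.7
position: [0.4747, -0.2892, 0.1819]
tcp_rot: [2.733, 1.54, -0.002]
ft_force: [-0.3, 0.8, -0.4]
opening: 0.0342
gripper_force: 0.0
[-0.60632607 -0.03547548  1.44682437 -0.00337797  1.72630162 -0.06230525]
```

View pics/c2.png

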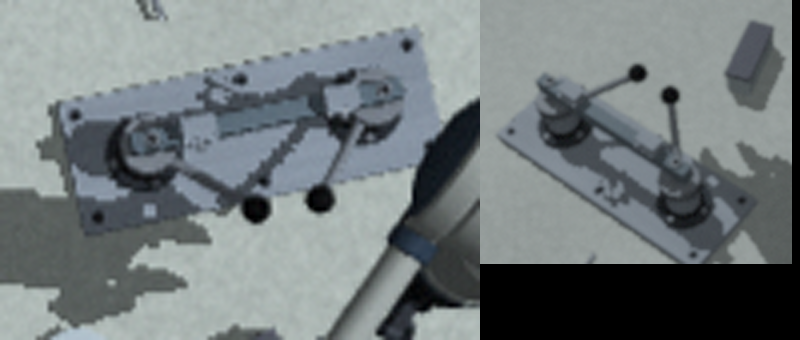

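Both levers have swung open (balls at top px (314,172) and (330,170)) and the bridge is still seated. I'll check the lever angles, then work out the move to the bar.

```bash
python3 - <<'E'
from h import *
A=[np.array([.5773,-.1166]),np.array([.6109,-.2934])]
f=lambda x,y:ray("top",250+(x+.5)/4-.5,120+(y+.5)/4-.5,.088)[:2]
for a,b0,b in zip(A,[(.4878,-.1475),(.5174,-.3058)],[f(257,209),f(320,199)]):
    t=lambda v:np.arctan2(v[1],v[0])%(2*np.pi)
    print(b,t(b-a)-t(np.array(b0)-a),np.linalg.norm(b-a))
for x,y in [(225,121),(312,105)]: print("bar", ray("top",250+x/4,120+y/4,.096))
P=cloud("top",np.load("pics/top2.npy"))[130:165,303:330]; X=P[(P[...,2]>.092)&(P[...,2]<.101)&(P[...,0]>.57)]
print(len(X),cv2.minAreaRect(X[:,:2].astype(np.float32)),np.median(X,0))
print(tool(np.array([.5935,-.2052,.14])-manip.state()["position"]))
E
```

```text
[ 0.52299924 -0.19641267] 0.6409403597248566 0.09653307629764117
[ 0.52972677 -0.24449118] -0.6741242411158646 0.09476901002897546
bar [ 0.58833588 -0.17403096  0.096     ]
bar [ 0.59933391 -0.24027613  0.096     ]
124 ((0.593845784664154, -0.20314425230026245), (0.0166470967233181, 0.0839763879776001), 11.98013687133789) [ 0.59418783 -0.20611551  0.09699232]
[12.8652696   5.8939973   4.03912421]
```

```bash
python3 -m crank '[{"tx":2,"ty":1,"tz":0,"ax":0,"ay":0,"az":-0.12,"claw":0.2},{"tx":5,"ty":2,"tz":0,"ax":0,"ay":0,"az":-0.24,"claw":0.2},{"tx":8,"ty":3.5,"tz":0,"ax":0,"ay":0,"az":-0.36,"claw":0.2},{"tx":11,"ty":5,"tz":1,"ax":0,"ay":0,"az":-0.48,"claw":0.2},{"tx":12.85,"ty":5.9,"tz":2,"ax":0,"ay":0,"az":-0.6,"claw":0.2},{"tx":12.85,"ty":5.9,"tz":3,"ax":0,"ay":0,"az":-0.7,"claw":0.2},{"tx":12.85,"ty":5.9,"tz":4,"ax":0,"ay":0,"az":-0.735,"claw":0.2},{"tx":12.85,"ty":5.9,"tz":4,"ax":0,"ay":0,"az":-0.735,"claw":0.2},{"tx":12.85,"ty":5.9,"tz":4,"ax":0,"ay":0,"az":-0.735,"claw":0.2},{"tx":12.85,"ty":5.9,"tz":4,"ax":0,"ay":0,"az":-0.735,"claw":0.2}]' 20
python3 - <<'E'
from h import *
print(tool(np.array([.5937,-.2052,.067])-manip.state()["position"]))
E
```

```text
clock: 13.63
position: [0.5939, -0.2032, 0.1407]
tcp_rot: [1.994, 2.427, 0.001]
ft_force: [0.3, 0.4, 0.5]
opening: 0.0342
gripper_force: 0.0
[-0.1894414  -0.06120391  7.37257113]
```

```bash
python3 -m crank '[{"tx":-0.2,"ty":-0.05,"tz":2.5,"ax":0,"ay":0,"az":0,"claw":0.2},{"tx":-0.2,"ty":-0.05,"tz":5,"ax":0,"ay":0,"az":0,"claw":0.2},{"tx":-0.2,"ty":-0.05,"tz":7.4,"ax":0,"ay":0,"az":0,"claw":0.2},{"tx":-0.2,"ty":-0.05,"tz":7.4,"ax":0,"ay":0,"az":0,"claw":0.2},{"tx":-0.2,"ty":-0.05,"tz":7.4,"ax":0,"ay":0,"az":0,"claw":0.4},{"tx":-0.2,"ty":-0.05,"tz":7.4,"ax":0,"ay":0,"az":0,"claw":0.45},{"tx":-0.2,"ty":-0.05,"tz":7.4,"ax":0,"ay":0,"az":0,"claw":0.5},{"tx":-0.2,"ty":-0.05,"tz":7.4,"ax":0,"ay":0,"az":0,"claw":0.55},{"tx":-0.2,"ty":-0.05,"tz":7.4,"ax":0,"ay":0,"az":0,"claw":0.58},{"tx":-0.2,"ty":-0.05,"tz":7.4,"ax":0,"ay":0,"az":0,"claw":0.6}]' 20
```

```text
clock: 14.47
position: [0.5939, -0.2061, 0.0674]
tcp_rot: [1.992, 2.427, 0.001]
ft_force: [-0.3, -0.6, -0.7]
opening: 0.0171
gripper_force: 0.0
```

No contact yet at 17 mm opening. Now a soft grip.

```bash
python3 -m crank '[{"tx":0,"ty":0,"tz":0,"ax":0,"ay":0,"az":0,"claw":0.62},{"tx":0,"ty":0,"tz":0,"ax":0,"ay":0,"az":0,"claw":0.64},{"tx":0,"ty":0,"tz":0,"ax":0,"ay":0,"az":0,"claw":0.66},{"tx":0,"ty":0,"tz":0,"ax":0,"ay":0,"az":0,"claw":0.7},{"tx":0,"ty":0,"tz":0,"ax":0,"ay":0,"az":0,"claw":0.75},{"tx":0,"ty":0,"tz":0,"ax":0,"ay":0,"az":0,"claw":0.8},{"tx":0,"ty":0,"tz":0,"ax":0,"ay":0,"az":0,"claw":0.8},{"tx":0,"ty":0,"tz":0,"ax":0,"ay":0,"az":0,"claw":0.8},{"tx":0,"ty":0,"tz":0,"ax":0,"ay":0,"az":0,"claw":0.8},{"tx":0,"ty":0,"tz":0,"ax":0,"ay":0,"az":0,"claw":0.8}]' 25
```

```text
clock: 15.3
position: [0.5938, -0.206, 0.0669]
tcp_rot: [1.993, 2.427, 0.001]
ft_force: [0.1, 0.4, 5.1]
opening: 0.0155
gripper_force: 26.0
```

```bash
python3 -m crank '[{"tx":0,"ty":0,"tz":-0.1,"ax":0,"ay":0,"az":0,"claw":0.8},{"tx":0,"ty":0,"tz":-0.2,"ax":0,"ay":0,"az":0,"claw":0.8},{"tx":0,"ty":0,"tz":-0.3,"ax":0,"ay":0,"az":0,"claw":0.8},{"tx":0,"ty":0,"tz":-0.45,"ax":0,"ay":0,"az":0,"claw":0.8},{"tx":0,"ty":0,"tz":-0.6,"ax":0,"ay":0,"az":0,"claw":0.8},{"tx":0,"ty":0,"tz":-0.8,"ax":0,"ay":0,"az":0,"claw":0.8},{"tx":0,"ty":0,"tz":-1,"ax":0,"ay":0,"az":0,"claw":0.8},{"tx":0,"ty":0,"tz":-1.2,"ax":0,"ay":0,"az":0,"claw":0.8},{"tx":0,"ty":0,"tz":-1.2,"ax":0,"ay":0,"az":0,"claw":0.8},{"tx":0,"ty":0,"tz":-1.2,"ax":0,"ay":0,"az":0,"claw":0.8}]' 25
```

```text
clock: 16.13
position: [0.5934, -0.206, 0.0786]
tcp_rot: [1.993, 2.428, -0.0]
ft_force: [-0.5, 0.5, -4.5]
opening: 0.0161
gripper_force: 24.6
```

```bash
python3 -m crank '[{"tx":0,"ty":0,"tz":-0.5,"ax":0,"ay":0,"az":0,"claw":0.8},{"tx":0,"ty":0,"tz":-1,"ax":0,"ay":0,"az":0,"claw":0.8},{"tx":0,"ty":0,"tz":-2,"ax":0,"ay":0,"az":0,"claw":0.8},{"tx":0,"ty":0,"tz":-3,"ax":0,"ay":0,"az":0,"claw":0.8},{"tx":0,"ty":0,"tz":-4,"ax":0,"ay":0,"az":0,"claw":0.8},{"tx":0,"ty":0,"tz":-5,"ax":0,"ay":0,"az":0,"claw":0.8},{"tx":0,"ty":0,"tz":-6,"ax":0,"ay":0,"az":0,"claw":0.8},{"tx":0,"ty":0,"tz":-7,"ax":0,"ay":0,"az":0,"claw":0.8},{"tx":0,"ty":0,"tz":-8,"ax":0,"ay":0,"az":0,"claw":0.8},{"tx":0,"ty":0,"tz":-8,"ax":0,"ay":0,"az":0,"claw":0.8}]' 40
python3 - <<'E'
from h import *
print(tool(np.array([.5626,.1921,.16])-manip.state()["position"]))
E
```

```text
clock: 16.97
position: [0.5944, -0.2063, 0.1618]
tcp_rot: [1.991, 2.425, 0.002]
ft_force: [0.2, 0.5, -3.2]
opening: 0.0153
gripper_force: 44.7
[39.69674543  4.63587637  0.09753664]
```

```bash
python3 -m crank '[{"tx":1,"ty":0.1,"tz":0,"ax":0,"ay":0,"az":0,"claw":0.8},{"tx":3,"ty":0.3,"tz":0,"ax":0,"ay":0,"az":0.02,"claw":0.8},{"tx":6,"ty":0.6,"tz":0,"ax":0,"ay":0,"az":0.04,"claw":0.8},{"tx":9,"ty":0.9,"tz":0,"ax":0,"ay":0,"az":0.06,"claw":0.8},{"tx":12,"ty":1.3,"tz":0,"ax":0,"ay":0,"az":0.08,"claw":0.8},{"tx":15,"ty":1.7,"tz":0,"ax":0,"ay":0,"az":0.1,"claw":0.8},{"tx":18,"ty":2,"tz":0,"ax":0,"ay":0,"az":0.12,"claw":0.8},{"tx":21,"ty":2.3,"tz":0,"ax":0,"ay":0,"az":0.14,"claw":0.8},{"tx":24,"ty":2.7,"tz":0,"ax":0,"ay":0,"az":0.16,"claw":0.8},{"tx":26,"ty":3,"tz":0,"ax":0,"ay":0,"az":0.18,"claw":0.8}]' 40
python3 - <<'E'
from h import *
print(tool(np.array([.5626,.1921,.115])-manip.state()["position"]))
E
```

```text
clock: 17.8
position: [0.5709, 0.0584, 0.1573]
tcp_rot: [-2.201, -2.239, 0.0]
ft_force: [0.2, -1.1, -4.2]
opening: 0.015
gripper_force: 44.6
[13.37399316 -0.59976774  4.24639054]
```

```bash
python3 -m crank '[{"tx":2,"ty":-0.1,"tz":0,"ax":0,"ay":0,"az":0.01,"claw":0.8},{"tx":5,"ty":-0.2,"tz":0,"ax":0,"ay":0,"az":0.02,"claw":0.8},{"tx":8,"ty":-0.4,"tz":0.5,"ax":0,"ay":0,"az":0.03,"claw":0.8},{"tx":10.5,"ty":-0.5,"tz":1,"ax":0,"ay":0,"az":0.04,"claw":0.8},{"tx":12,"ty":-0.6,"tz":2,"ax":0,"ay":0,"az":0.05,"claw":0.8},{"tx":13,"ty":-0.6,"tz":3,"ax":0,"ay":0,"az":0.05,"claw":0.8},{"tx":13,"ty":-0.6,"tz":3.5,"ax":0,"ay":0,"az":0.05,"claw":0.8},{"tx":13,"ty":-0.6,"tz":3.5,"ax":0,"ay":0,"az":0.05,"claw":0.8},{"tx":13,"ty":-0.6,"tz":3.5,"ax":0,"ay":0,"az":0.05,"claw":0.8},{"tx":13,"ty":-0.6,"tz":3.5,"ax":0,"ay":0,"az":0.05,"claw":0.8}]' 40
python3 - <<'E'
from h import *
from scipy.spatial.transform import Rotation as R
s=manip.state(); print(tool(np.array([.5626,.1921,.115])-s["position"]), R.from_rotvec(s["tcp_rot"]).as_matrix()[:,1])
p,d=viewer.read_camera("top"); q,e=viewer.read_camera("scene");np.save("pics/top3.npy",d);np.save("pics/sc3.npy",e)
a=cv2.resize(p[120:200,130:250],None,fx=5,fy=5,interpolation=cv2.INTER_CUBIC)[:, :600]
b=cv2.resize(q[190:340,220:370],None,fx=4,fy=4,interpolation=cv2.INTER_CUBIC)
cv2.imwrite("pics/c3.png",b); cv2.imwrite("pics/c3t.png",a)
E
```

```text
clock: 18.63
position: [0.5645, 0.1837, 0.1237]
tcp_rot: [2.26, 2.181, 0.0]
ft_force: [0.2, -0.3, -3.7]
opening: 0.0154
gripper_force: 44.5
[ 0.83173834 -0.22246869  0.87163429] [ 9.99375301e-01 -3.53369074e-02  5.57830953e-04]
```

View pics/c3.png

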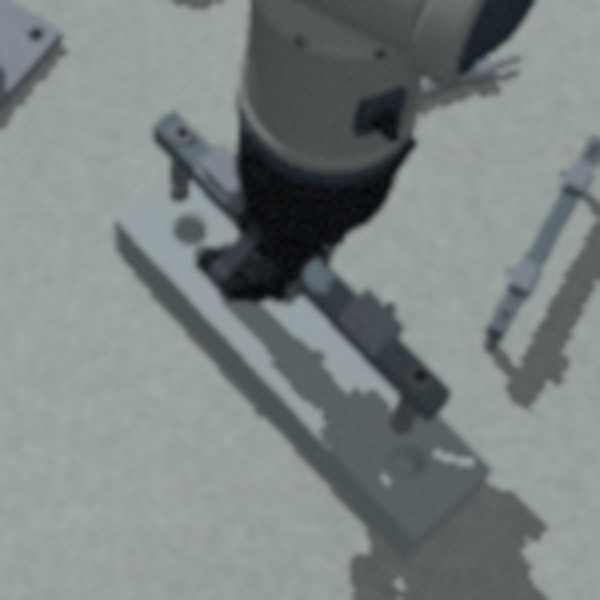

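```bash
python3 - <<'E'
from h import *
f=lambda x,y,z:ray("scene",220+(x+.5)/4-.5,190+(y+.5)/4-.5,z)
F=[f(180,190,.081),f(403,424,.081)];H=[f(190,230,.045),f(406,460,.045)]
print(F,H); print("foot mid",np.mean(F,0),"hole mid",np.mean(H,0)); print((H[1]-H[0])/ .18,(F[1]-F[0])/.18)
print("need",tool(np.mean(H,0)-np.mean(F,0)))
E
```

```text
[array([0.5595154 , 0.08864658, 0.081     ]), array([0.56719296, 0.27056941, 0.081     ])] [array([0.56075645, 0.09936738, 0.045     ]), array([0.56877009, 0.28035152, 0.045     ])]
foot mid [0.56335418 0.17960799 0.081     ] hole mid [0.56476327 0.18985945 0.045     ]
[0.04452019 1.00546743 0.        ] [0.04265311 1.01068241 0.        ]
need [1.02878753 0.09947423 3.60034436]
```

View pics/c3t.png

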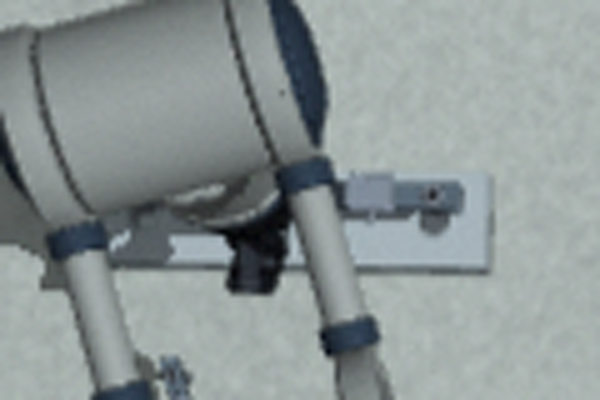

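```bash
python3 - <<'E'
from h import *
L=ray("top",130+432.5/5-.5,120+192.5/5-.5,.1527);H=np.array([.5595,.1018,.1527]);print(L,tool(H-L))
E=ray("top",130+464/5-.5,120+197/5-.5,.1527);print("bar end",E, "-> leg y",E[1]+.016)
p,d=viewer.read_camera("scene")
for (x,y) in [(182,133),(420,375)]: print("top pin scene",ray("scene",220+(x+.5)/4-.5,190+(y+.5)/4-.5,.153))
E
```

```text
[0.56222267 0.09442563 0.1527    ] [ 7.27327114e-01 -2.98225465e-01 -2.73203246e-04]
bar end [0.55927407 0.07629254 0.1527    ] -> leg y 0.09229253785841071
top pin scene [0.56014371 0.08942101 0.153     ]
top pin scene [0.56684134 0.2695201  0.153     ]
```

```bash
python3 -m crank '[{"tx":0.3,"ty":0,"tz":0,"ax":0,"ay":0,"az":0,"claw":0.8},{"tx":0.6,"ty":-0.1,"tz":0.5,"ax":0,"ay":0,"az":0,"claw":0.8},{"tx":0.9,"ty":-0.1,"tz":1,"ax":0,"ay":0,"az":0,"claw":0.8},{"tx":0.9,"ty":-0.1,"tz":1.5,"ax":0,"ay":0,"az":0,"claw":0.8},{"tx":0.9,"ty":-0.1,"tz":2,"ax":0,"ay":0,"az":0,"claw":0.8},{"tx":0.9,"ty":-0.1,"tz":2.5,"ax":0,"ay":0,"az":0,"claw":0.8},{"tx":0.9,"ty":-0.1,"tz":2.9,"ax":0,"ay":0,"az":0,"claw":0.8},{"tx":0.9,"ty":-0.1,"tz":2.9,"ax":0,"ay":0,"az":0,"claw":0.8},{"tx":0.9,"ty":-0.1,"tz":2.9,"ax":0,"ay":0,"az":0,"claw":0.8},{"tx":0.9,"ty":-0.1,"tz":2.9,"ax":0,"ay":0,"az":0,"claw":0.8}]' 40
python3 - <<'E'
from h import *
p,d=viewer.read_camera("top"); q,e=viewer.read_camera("scene")
a=cv2.resize(p[140:190,190:240],None,fx=8,fy=8,interpolation=cv2.INTER_CUBIC)
b=cv2.resize(q[215:275,245:295],None,fx=8,fy=8,interpolation=cv2.INTER_CUBIC)
c=cv2.resize(q[275:325,300:350],None,fx=8,fy=8,interpolation=cv2.INTER_CUBIC)
o=np.zeros((480,800,3),np.uint8);o[:,:400]=b;o[:400,400:]=c;cv2.imwrite("pics/c4.png",o);cv2.imwrite("pics/c4t.png",a)
E
```

```text
clock: 19.62
position: [0.5636, 0.1938, 0.0945]
tcp_rot: [2.259, 2.183, 0.001]
ft_force: [-0.6, -0.5, -4.7]
opening: 0.0153
gripper_force: 44.5
```

View pics/c4.png

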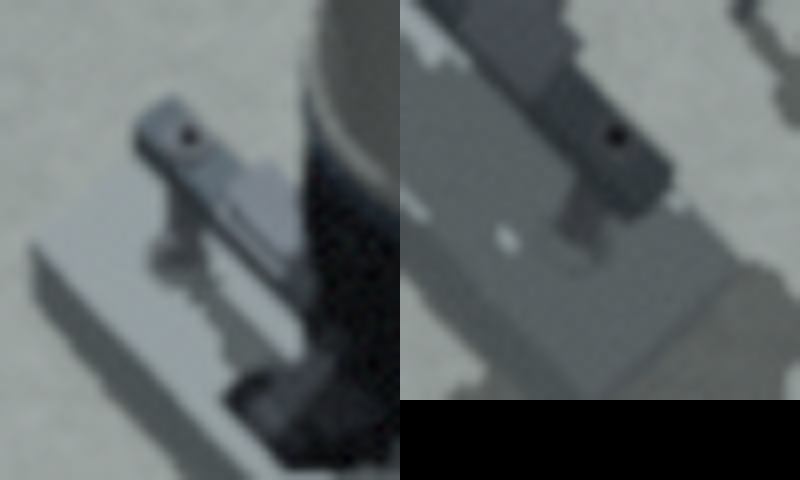

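```bash
python3 - <<'E'
from h import *
f=lambda x,y,u0,v0,z:ray("scene",u0+(x+.5)/8-.5,v0+(y+.5)/8-.5,z)
z=.0945-.043+.072
A,B=f(189,135,245,215,z),f(217,133,300,275,z); m=(A+B)/2
print(A,B,m,"need",tool(np.array([.56476,.18986,z])-m))
q=cv2.imread("pics/scene0.png");p=cv2.imread("pics/top0.png")
# refine hole centres: dark blobs in initial pictures
for n,im,c in [("scene",q,[(267.4,247.4),(321.4,304.9)]),("top",p,[(159.1,162.8),(216.9,163.8)])]:
    g=cv2.cvtColor(im,cv2.COLOR_BGR2GRAY).astype(float); C=[]
    for u,v in c:
        u,v=int(round(u)),int(round(v)); w=g[v-7:v+8,u-7:u+8]; k=np.clip(np.median(w)-8-w,0,None); yy,xx=np.indices(w.shape)
        C.append(ray(n,u-7+(k*xx).sum()/k.sum(),v-7+(k*yy).sum()/k.sum(),.042))
    print(n,C,np.mean(C,0))
E
```

```text
[0.55882077 0.09859564 0.1235    ] [0.56521635 0.2790349  0.1235    ] [0.56201856 0.18881527 0.1235    ] need [1.13759608e-01 2.70422628e-01 2.42717813e-04]
scene [array([0.55971415, 0.09808141, 0.042     ]), array([0.5660536 , 0.27818611, 0.042     ])] [0.56288388 0.18813376 0.042     ]
top [array([0.56577457, 0.28272904, 0.042     ]), array([0.55974264, 0.10259854, 0.042     ])] [0.56275861 0.19266379 0.042     ]
```

View pics/c4t.png

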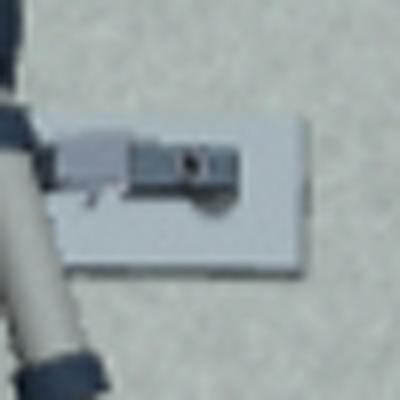

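```bash
python3 - <<'E'
from h import *
L=ray("top",190+193.5/8-.5,140+162.5/8-.5,.1235);print(L,tool(np.array([.55974,.1026,.1235])-L))
E
```

```text
[0.56084458 0.10370568 0.1235    ] [-1.14270014e-01 -1.06623369e-01 -1.14047227e-04]
```

Both cameras agree to about 1 mm: the legs need −1 mm along tool x. Lowering gently.

```bash
python3 -m crank '[{"tx":-0.1,"ty":0,"tz":0,"ax":0,"ay":0,"az":0,"claw":0.8},{"tx":-0.1,"ty":0,"tz":0.2,"ax":0,"ay":0,"az":0,"claw":0.8},{"tx":-0.1,"ty":0,"tz":0.4,"ax":0,"ay":0,"az":0,"claw":0.8},{"tx":-0.1,"ty":0,"tz":0.6,"ax":0,"ay":0,"az":0,"claw":0.8},{"tx":-0.1,"ty":0,"tz":0.8,"ax":0,"ay":0,"az":0,"claw":0.8},{"tx":-0.1,"ty":0,"tz":1.0,"ax":0,"ay":0,"az":0,"claw":0.8},{"tx":-0.1,"ty":0,"tz":1.2,"ax":0,"ay":0,"az":0,"claw":0.8},{"tx":-0.1,"ty":0,"tz":1.4,"ax":0,"ay":0,"az":0,"claw":0.8},{"tx":-0.1,"ty":0,"tz":1.6,"ax":0,"ay":0,"az":0,"claw":0.8},{"tx":-0.1,"ty":0,"tz":1.6,"ax":0,"ay":0,"az":0,"claw":0.8}]' 40
```

```text
clock: 20.55
position: [0.5631, 0.1928, 0.0776]
tcp_rot: [-2.259, -2.183, 0.001]
ft_force: [0.5, 0.3, -4.8]
opening: 0.0147
gripper_force: 44.5
```

```bash
python3 -m crank '[{"tx":0,"ty":0,"tz":0.3,"ax":0,"ay":0,"az":0,"claw":0.8},{"tx":0,"ty":0,"tz":0.6,"ax":0,"ay":0,"az":0,"claw":0.8},{"tx":0,"ty":0,"tz":0.9,"ax":0,"ay":0,"az":0,"claw":0.8},{"tx":0,"ty":0,"tz":1.2,"ax":0,"ay":0,"az":0,"claw":0.8},{"tx":0,"ty":0,"tz":1.5,"ax":0,"ay":0,"az":0,"claw":0.8},{"tx":0,"ty":0,"tz":1.7,"ax":0,"ay":0,"az":0,"claw":0.8},{"tx":0,"ty":0,"tz":1.85,"ax":0,"ay":0,"az":0,"claw":0.8},{"tx":0,"ty":0,"tz":2.0,"ax":0,"ay":0,"az":0,"claw":0.8},{"tx":0,"ty":0,"tz":2.05,"ax":0,"ay":0,"az":0,"claw":0.8},{"tx":0,"ty":0,"tz":2.05,"ax":0,"ay":0,"az":0,"claw":0.8}]' 40
```

```text
clock: 21.38
position: [0.5634, 0.1929, 0.0577]
tcp_rot: [-2.259, -2.183, 0.0]
ft_force: [-0.4, -0.4, -4.8]
opening: 0.0154
gripper_force: 44.5
```

```bash
python3 -m crank '[{"tx":0,"ty":0,"tz":0.05,"ax":0,"ay":0,"az":0,"claw":0.8},{"tx":0,"ty":0,"tz":0.1,"ax":0,"ay":0,"az":0,"claw":0.8},{"tx":0,"ty":0,"tz":0.15,"ax":0,"ay":0,"az":0,"claw":0.8},{"tx":0,"ty":0,"tz":0.2,"ax":0,"ay":0,"az":0,"claw":0.8},{"tx":0,"ty":0,"tz":0.2,"ax":0,"ay":0,"az":0,"claw":0.8},{"tx":0,"ty":0,"tz":0.2,"ax":0,"ay":0,"az":0,"claw":0.8},{"tx":0,"ty":0,"tz":0.2,"ax":0,"ay":0,"az":0,"claw":0.8},{"tx":0,"ty":0,"tz":0.2,"ax":0,"ay":0,"az":0,"claw":0.8},{"tx":0,"ty":0,"tz":0.2,"ax":0,"ay":0,"az":0,"claw":0.8},{"tx":0,"ty":0,"tz":0.2,"ax":0,"ay":0,"az":0,"claw":0.8}]' 40
```

```text
clock: 22.22
position: [0.5636, 0.1929, 0.056]
tcp_rot: [2.259, 2.183, 0.001]
ft_force: [-0.2, -0.4, -2.6]
opening: 0.0153
gripper_force: 44.7
```

```bash
python3 -m crank '[{"tx":0,"ty":0,"tz":0,"ax":0,"ay":0,"az":0,"claw":0.5},{"tx":0,"ty":0,"tz":0,"ax":0,"ay":0,"az":0,"claw":0.2},{"tx":0,"ty":0,"tz":0,"ax":0,"ay":0,"az":0,"claw":0.2},{"tx":0,"ty":0,"tz":0,"ax":0,"ay":0,"az":0,"claw":0.2},{"tx":0,"ty":0,"tz":-1,"ax":0,"ay":0,"az":0,"claw":0.2},{"tx":0,"ty":0,"tz":-3,"ax":0,"ay":0,"az":0,"claw":0.2},{"tx":0,"ty":0,"tz":-6,"ax":0,"ay":0,"az":0,"claw":0.2},{"tx":0,"ty":0,"tz":-10,"ax":0,"ay":0,"az":0,"claw":0.2},{"tx":0,"ty":0,"tz":-12,"ax":0,"ay":0,"az":0,"claw":0.2},{"tx":0,"ty":0,"tz":-12,"ax":0,"ay":0,"az":0,"claw":0.2}]' 40
```

```text
clock: 23.05
position: [0.5658, 0.1936, 0.1843]
tcp_rot: [2.255, 2.179, 0.017]
ft_force: [0.6, -0.4, 0.5]
opening: 0.0343
gripper_force: 0.0
```

```bash
python3 -m crank '[{"tx":0,"ty":-3,"tz":0,"ax":0,"ay":0,"az":0,"claw":0.2},{"tx":0,"ty":-6,"tz":0,"ax":0,"ay":0,"az":0,"claw":0.2},{"tx":0,"ty":-9,"tz":0,"ax":0,"ay":0,"az":0,"claw":0.2},{"tx":0,"ty":-12,"tz":0,"ax":0,"ay":0,"az":0,"claw":0.2},{"tx":0,"ty":-14,"tz":0,"ax":0,"ay":0,"az":0,"claw":0.2},{"tx":0,"ty":-14,"tz":0,"ax":0,"ay":0,"az":0,"claw":0.2},{"tx":0,"ty":-14,"tz":0,"ax":0,"ay":0,"az":0,"claw":0.2},{"tx":0,"ty":-14,"tz":0,"ax":0,"ay":0,"az":0,"claw":0.2},{"tx":0,"ty":-14,"tz":0,"ax":0,"ay":0,"az":0,"claw":0.2},{"tx":0,"ty":-14,"tz":0,"ax":0,"ay":0,"az":0,"claw":0.2}]' 40
python3 - <<'E'
from h import *
p,d=viewer.read_camera("top"); q,e=viewer.read_camera("scene")
P=cloud("top",d)
X=P[140:180,135:240]; X=X[(X[...,2]>.075)&(X[...,2]<.105)&(X[...,0]>.53)]; print(len(X),cv2.minAreaRect(X[:,:2].astype(np.float32)),np.percentile(X[:,2],[10,30,50,90]))
Q=cloud("scene",e)[200:340,220:370].reshape(-1,3); Q=Q[(Q[:,2]>.07)&(Q[:,2]<.105)&(abs(Q[:,0]-.563)<.03)]; print(len(Q),Q.mean(0),np.percentile(Q[:,2],[20,50,90]))
o=np.zeros((560,800,3),np.uint8)
o[:,:]=cv2.resize(q[120:330,120:420],(800,560),interpolation=cv2.INTER_CUBIC);cv2.imwrite("pics/c5.png",o)
E
```

```text
clock: 23.88
position: [0.4242, 0.1975, 0.1755]
tcp_rot: [-2.259, -2.183, 0.001]
ft_force: [-0.2, -0.0, 0.3]
opening: 0.0341
gripper_force: 0.0
422 ((0.5609461069107056, 0.19283199310302734), (0.20977365970611572, 0.026597773656249046), 88.03599548339844) [0.08315949 0.08598943 0.08851743 0.10048693]
908 [0.56634816 0.1944699  0.08723639] [0.08304118 0.08569988 0.09923076]
```

View pics/c5.png

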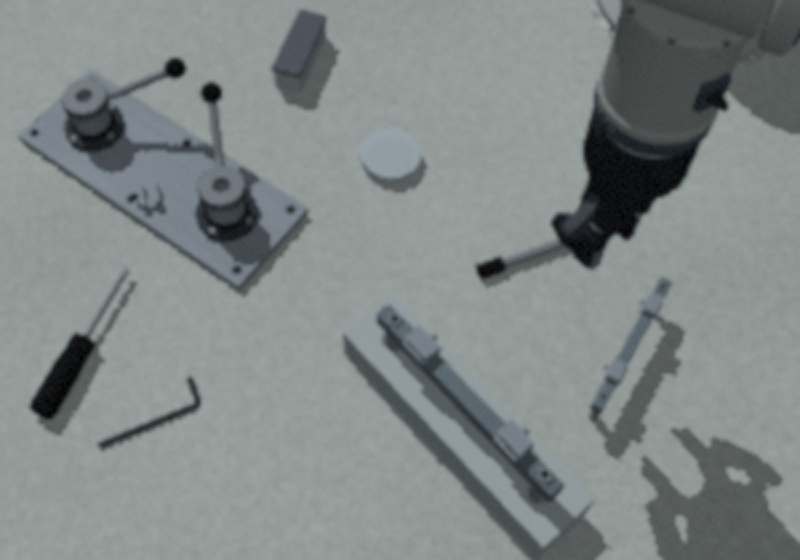

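The bridge stands home in the parking block: its bar top reads about 85 mm, as expected when seated. Both levers are still open and the bystanders are in place.

```bash
python3 -c "
from plant import manip
print(manip.finish_job())"
```

```text
the job is handed in; nothing more can be done
None
```

The job is handed in: both levers are open (about 0.64 and 0.67 rad), the bridge stands fully home in the parking block, the last picture showed the bystanders in place, and no verdict came back.

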